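# Crack open the sealed desiccator

### The job

Let air into the desiccator on the bench: turn the turnbutton at its front about a quarter turn, either way, so that its nose is clear of the lid, then take the lid by its bar handle and break it free from its sticky seal without flinging it up. Finish while holding the lid by the handle, just ajar and still, its front edge about two centimetres above the rim; do not let go. Leave the other things on the bench where they are.

Things in the scene. Friction and masses are not known exactly. Their poses are not given: they have to be found in the camera images.
- desiccator: fixed grey box with an aluminium lid that has a glass window, 200 (x) x 220 (y) x 100 mm high up to the rim, standing on the worktop. Origin: centre of its underside on the worktop; z up, +x from the turnbutton side (front) towards the hinge side (rear), y along its width. The shut lid's upper face is 114 mm above the origin. A bracket 42 mm deep and 60 mm wide, its top flush with the rim, sticks out at the middle of the front
- turnbutton (a joint): dark steel turnbutton, turns about a vertical axis 120 mm in front of the desiccator's origin (at -120, 0 mm in its frame). 0 = nose points straight over the lid (+x of the desiccator); positive = counter-clockwise from above; range -1.6 to 1.6 rad, starts within 0.3 of 0. Its nose reaches 34 mm from the axis and overlaps the lid until it is turned more than about 1.2 rad; it stays where it is left, with slight friction (0.06 N m). While it overlaps, the lid cannot rise
- turnbutton_wing (a point): point on the turnbutton's axis, upright thumb wing standing on its nose plate: 36 mm long (in line with the nose), 10 mm thick, rising from 121.5 to 149.5 mm above the worktop, with 28 mm to grip; this point lies on its top face, 149.5 mm above the worktop. Its x axis points along the nose, z up
- lid (a joint): lid angle, rad: 0 = shut, grows as the front edge rises (to 1.5); 0.1 rad = front edge 20 mm up. It weighs about 0.45 kg and falls shut (and sticks again) if released. Slowly pulled at the handle, the seal resists with a peak of 16 to 22 N within 3 mm of handle travel (0.02 rad) and lets go by 0.04 rad, where the lid may jump a little; beyond that 3 to 7 N is left at the handle
- lid_handle (a point): centre of the bar handle on the lid: a round steel bar 12 mm thick and 112 mm long along the desiccator's y, on two posts 100 mm apart, its centre 34 mm above the lid's upper face (148 mm above the worktop when shut) and 35 mm in front of the desiccator's origin. x and z axes tilt with the lid
- lid_hinge (a point): middle of the hinge axis at the rear rim, 102 mm behind the desiccator's origin and 108 mm above the worktop; the axis runs along the desiccator's y. The handle is 137 mm in front of it and 40 mm above it
- weighing_bottle: bystander: small clear jar with a ground lid, 39 x 39 x 58 mm, origin at the centre of its underside; stands to the right of the desiccator
- small_bottle: bystander: small brown bottle, 42 x 42 x 95 mm, origin at the centre of its underside; behind the desiccator
- crucible: bystander: white porcelain crucible, 39 x 39 x 32 mm, origin at the centre of its underside; left of the desiccator, on the worktop (a crucible and a dish seen through the window are fixed inside the chamber)
- petri_dish: bystander: flat clear dish, 60 x 60 x 12 mm, origin at the centre of its underside; to the right of the desiccator, towards the rear
- stopper: bystander: red-brown rubber stopper, 31 x 31 x 30 mm, origin at the centre of its underside; in front of the desiccator, beside the bracket at the right

How it is judged:
By the outcome, as a careful person would: the job done as asked, in the order asked, and still so for the second after the job is handed in, while the arm keeps its last pose, push and grip.
It also fails if it takes over 38 s, if anything falls off the work surface, if the arm or the gripper's body presses on something with over 40 N, if the wrist force passes 120 N, or if a joint passes its speed limit or range.

### The arm

A 7-joint arm with a two-finger parallel gripper is mounted at the origin on a cart in front of the work surface, level with it; the furniture and walls round the work are solid. World frame = base frame: x ahead of the robot, y to its left, z up, the work surface at z = 0. Lengths are in m, angles in rad, forces in N, time in s.
With the tool pointing down it reaches from about 0.4 to 0.9 m from the base axis. Payload 5.5 kg.
Tool frame: the origin (TCP) lies midway between the tips of the shut fingers; the grasp point (between the pads) lies 19 mm behind it (manip.grip_depth is the distance from the TCP to the grasp point, in m); z points along the fingers, x is the direction in which the jaws open and shut, and the axes are right-handed (so a half turn about z gives the same grasp; the last joint's range is limited). The gripper opens to 92 mm and grips with 3 to 60 N. Pads are 19 mm wide; open, the fingers measure 130 mm over their backs; the gripper's body (75 mm by 190 mm) begins 47 mm behind the grasp point.
Start: joints at [1.41, 0.501, -0.427, 1.55, 0.221, 1.138, -0.21], TCP at [0.267, -0.592, 0.227] pointing down, gripper open.
Joint ranges: [-2.88, 2.88], [-0.31, 2.03], [-1.54, 1.56], [0.2, 2.42], [-1.41, 4.55], [0.19, 2.02], [-2.57, 2.57]. Speed limits (rad/s): [2.57, 2.57, 3.14, 3.14, 3.14, 3.14, 3.14].

### API

Orientations are given as a unit quaternion [x, y, z, w].
In Python, from bench import manip, effector, viewer gives the robot as it stands. Calls block until the motion is done:
- manip.move_pose(position, orientation): joint-space move of the TCP to a pose.
- manip.servo_line(position, ori=None, vel=0.15): straight line of the TCP; ori=None keeps the orientation; vel is the mean speed in m/s.
- manip.movej(angles): joint-space move.
- effector.open_jaws() and effector.close(f_grip=None): open the fingers fully, or close them until they stop; f_grip is the grip in N (None keeps the last).
- manip.sleep(seconds).
- manip.solve_ik(position, orientation): joint angles nearest the present ones, or None.
- viewer.get_image(name): name is "scene" or "top" or "wrist"; returns the picture (420x560x3 uint8, red, green, blue); there is no depth.
- viewer.get_calibration(name): a dict with "vfov" (degrees; the focal length in pixels is half the picture's height over the tangent of half this angle, whatever the lens; pixels are square), "cx", "cy" (the principal point, pixels), "eye" and "attitude" of the camera in the world. Camera axes: x right, y down, z forward; pixel columns grow to the right and rows downward; lengths in m; the calibration is good to about 2 mm. A picture is of the moment at which its call begins: read the wrist's pose just before it. get_calibration takes no time and is no camera call; for the wrist camera it gives the pose at the moment of the call.
A pose or a line that the arm cannot do raises manip.PlanningError and nothing moves.
- manip.hand_in(): hands the job in, once; it reports no verdict.
Readings, each from a call of its own:
- manip.current_clock(): time.
- manip.current_q(): joint angles.
- manip.current_joint_velocities(): joint speeds.
- manip.current_tau(): joint torques, N m.
- manip.current_tool_pos(): TCP position.
- manip.current_tcp_rot(): TCP orientation.
- manip.current_force(): force on the tool from outside, world axes, zero at the start.
- manip.current_wrist_torque(): the same for the moment, N m.
- manip.current_finger_gap(): finger opening in m.
Only numpy, scipy, OpenCV 4.12 (cv2) and the standard library are available. Lean on these libraries where they do the work, as an engineer would, in place of code of your own. Each camera call takes 0.05 s, during which the arm holds its last target.

## Working session

There is one attempt and no reset: what is moved stays moved. The work goes in short steps, each a Python script; the robot and the scene stay as the last script left them, time stands still between calls to the robot, and variables do not carry over. Pictures are saved under pics/ and viewed, and the job is handed in when it is done.

```bash
ls; mkdir -p pics; python3 - <<'E'
from bench import manip, effector, viewer
import cv2
for n in ["scene","top","wrist"]:
    c=viewer.get_calibration(n); print(n,c)
    cv2.imwrite(f"pics/{n}0.png",viewer.get_image(n)[:,:,::-1])
print(manip.current_clock(),manip.current_tcp_rot(),manip.grip_depth,manip.current_finger_gap())
E
```

```text
pics
scene {'vfov': 54.78524822479934, 'cx': 277.30353892721786, 'cy': 208.29955824516497, 'eye': array([ 0.03242678, -0.44611316,  0.57572404]), 'attitude': array([ 0.77957398, -0.39803883,  0.22612869, -0.42742872])}
top {'vfov': 43.29572669158212, 'cx': 269.020461768865, 'cy': 219.44382631460996, 'eye': array([ 0.50598564, -0.02176251,  0.95967194]), 'attitude': array([-0.70550622,  0.70708566, -0.03910958,  0.02759144])}
wrist {'vfov': 63.02936331153566, 'cx': 278.2420131474367, 'cy': 207.89443970208828, 'eye': array([ 0.33889508, -0.56159449,  0.38399242]), 'attitude': array([ 0.83090794, -0.53621956, -0.08092057,  0.12454897])}
0.15 [ 8.40030934e-01 -5.42537961e-01 -6.22919643e-04 -4.51383956e-04] 0.0188 0.09144850668437324
```

View pics/scene0.png

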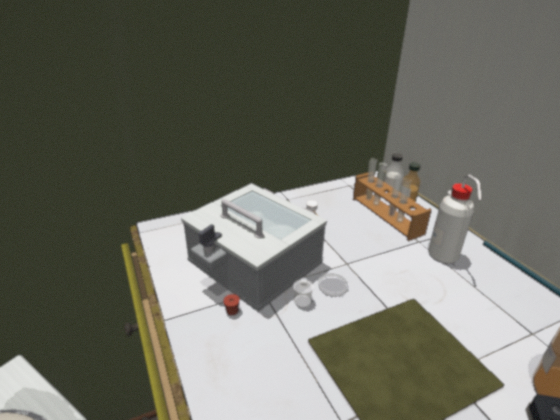

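View pics/top0.png

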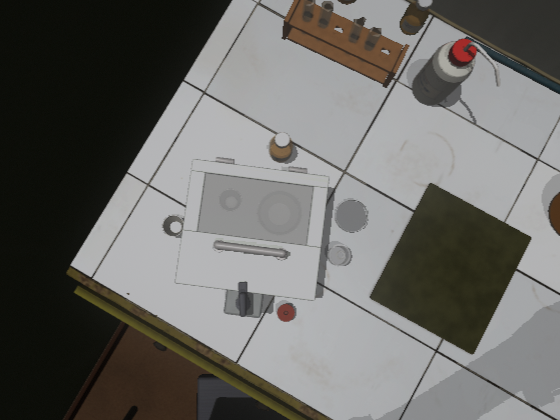

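The top view shows the lid at about (176–329, 159–299), the bar at (216,244)–(287,254), the wing near (243,298) and the stopper at (286,312). I'll zoom in for pixel work.

```bash
cat > h.py <<'E'
import numpy as np, cv2
from scipy.spatial.transform import Rotation as R
def ray(c,u,v):
    f=210/np.tan(np.radians(c['vfov'])/2)
    d=R.from_quat(c['attitude']).apply([(u-c['cx'])/f,(v-c['cy'])/f,1]); return np.array(c['eye']),d
def onz(c,u,v,z):
    o,d=ray(c,u,v); return o+d*(z-o[2])/d[2]
def proj(c,p):
    f=210/np.tan(np.radians(c['vfov'])/2)
    q=R.from_quat(c['attitude']).inv().apply(np.array(p)-c['eye']); return q[:2]/q[2]*f+[c['cx'],c['cy']]
E
python3 - <<'E'
import cv2
from h import *
from bench import viewer
im=cv2.imread('pics/top0.png'); cv2.imwrite('pics/top0z.png',cv2.resize(im[140:330,150:360],None,fx=3.1,fy=3.1,interpolation=cv2.INTER_CUBIC))
im=cv2.imread('pics/scene0.png'); cv2.imwrite('pics/scene0z.png',cv2.resize(im[180:320,170:360],None,fx=4,fy=4,interpolation=cv2.INTER_CUBIC))
c=viewer.get_calibration('top')
P=[onz(c,*p,.114) for p in [(193,159),(329,176),(316,299),(176,283)]]
for p in P: print(p.round(4))
for i in range(4): print(np.linalg.norm(P[i]-P[(i+1)%4]))
E
```

```text
[0.6845 0.0872 0.114 ]
[ 0.6566 -0.1331  0.114 ]
[ 0.4592 -0.1098  0.114 ]
[0.4852 0.1119 0.114 ]
0.22205346697427458
0.1987807230538978
0.22320926019108908
0.20088267220090628
```

View pics/top0z.png

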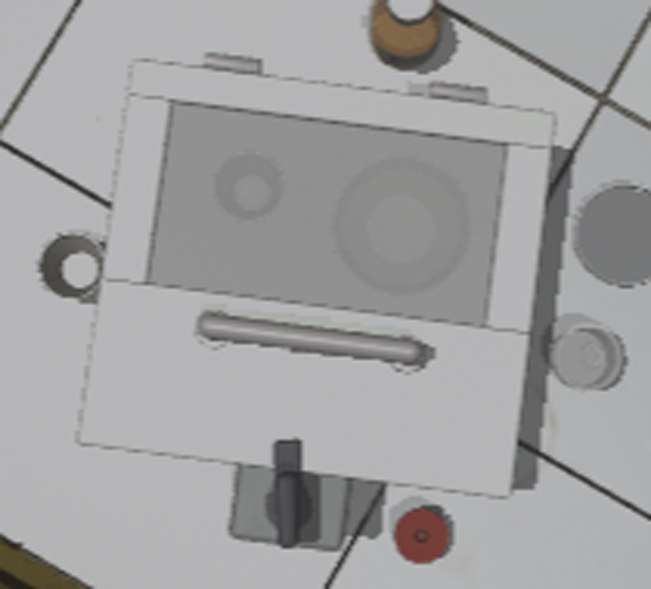

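View pics/scene0z.png

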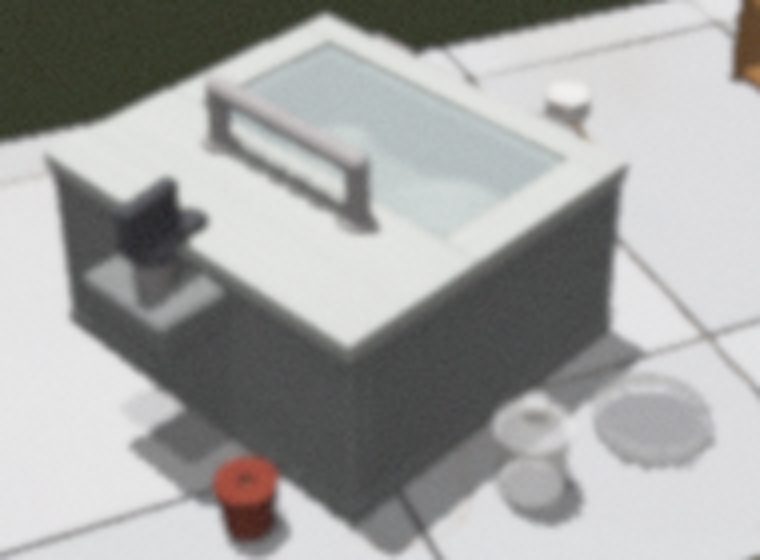

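```bash
cat >> h.py <<'E'
def z2p(u,v): return (u+.5)/3.1-.5+150,(v+.5)/3.1-.5+140
E
python3 - <<'E'
from h import *
from bench import viewer,manip
c=viewer.get_calibration('top'); cs=viewer.get_calibration('scene')
P=np.array([onz(c,*z2p(*p),.114) for p in [(133,60),(555,114),(512,497),(78,442)]])
print(P.round(4)); print([np.linalg.norm(P[i]-P[(i+1)%4]).round(4) for i in range(4)])
o=P.mean(0); y=(P[0]-P[1]+P[3]-P[2]);x=(P[0]-P[3]+P[1]-P[2])
a=np.arctan2(y[1],y[0])-np.pi/2; b=np.arctan2(x[1],x[0]); print(o,a,b)
yaw=(a+b)/2; 
# handle ends at z .148
H=[onz(c,*z2p(*p),.148+.00) for p in [(203,324),(427,352)]]
m=(H[0]+H[1])/2; e=H[0]-H[1]; print('handle',m,np.linalg.norm(e),np.arctan2(e[1],e[0])-np.pi/2)
def W(l): return np.append(o[:2]+R.from_euler('z',yaw).as_matrix()[:2,:2]@np.array(l[:2]),l[2])
print('pred handle',W([-.035,0,.148]))
ax=W([-.12,0,.1495]);print('axis',ax,proj(c,ax), ((proj(c,ax)-[150,140])*3.1))
n=onz(c,*z2p(288,440),.1215); d=n-W([-.12,0,0]); print('nose len',np.linalg.norm(d[:2]),'ang',np.arctan2(d[1],d[0])-yaw)
# scene cross check
im=cv2.imread('pics/scene0.png'); 
for l in [(-.1,-.11,.114),(-.1,.11,.114),(.1,-.11,.114),(-.035,.056,.148),(-.035,-.056,.148),(-.12,0,.1495)]:
    p=proj(cs,W(l)); print(l,((p-[170,180])*4).round(1))
# stopper etc
for nme,p,z in [('stopper',(422,535),.03),('wb',(590,355),.058)]: print(nme,onz(c,*z2p(*p),z))
t=cv2.imread('pics/top0z.png')
cv2.imwrite('pics/wing.png',cv2.resize(cv2.imread('pics/top0.png')[270:325,215:275],None,fx=10,fy=10,interpolation=cv2.INTER_CUBIC))
E
```

```text
[[ 0.6845  0.0879  0.114 ]
 [ 0.6559 -0.1326  0.114 ]
 [ 0.4577 -0.1079  0.114 ]
 [ 0.4864  0.1138  0.114 ]]
[np.float64(0.2223), np.float64(0.1998), np.float64(0.2235), np.float64(0.1998)]
[ 0.57111101 -0.00972206  0.114     ] -0.12879587858930042 -0.1271403962283873
handle [ 0.53781949 -0.00780174  0.148     ] 0.11156703290244865 -0.12663967073328752
pred handle [ 0.53639719 -0.00525538  0.148     ]
axis [0.45209222 0.00559224 0.1495    ] [242.40709549 305.3523357 ] [286.46199603 512.59224068]
nose len 0.03510332389508671 ang 0.14968347462062534
(-0.1, -0.11, 0.114) [348.1 345.1]
(-0.1, 0.11, 0.114) [ 46.  151.5]
(0.1, -0.11, 0.114) [625.6 160.7]
(-0.035, 0.056, 0.148) [207.9  85.5]
(-0.035, -0.056, 0.148) [364.6 171.5]
(-0.12, 0, 0.1495) [145.3 196.6]
stopper [ 0.43199562 -0.06570723  0.03      ]
wb [ 0.53165039 -0.15743296  0.058     ]
```

View pics/wing.png

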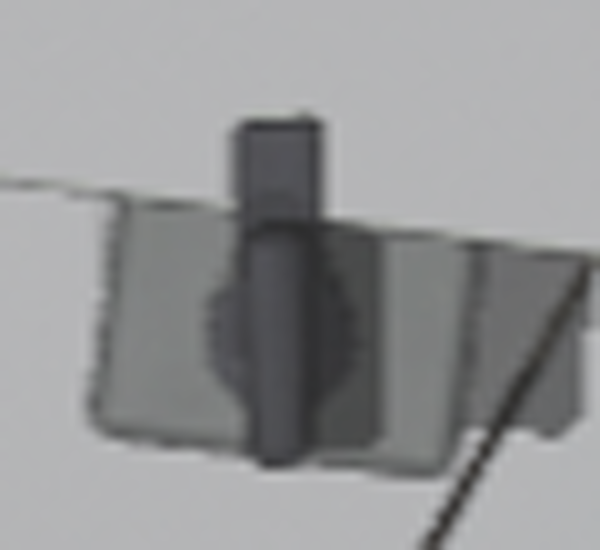

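Lid dimensions come out at 222×200 mm, the bar at 111.6 mm and the nose at 35 mm. All fit the given sizes. The nose angle is about +0.15 rad. Next I'll check IK for the whole plan.

```bash
cat >> h.py <<'E'
YAW=-0.128; O=np.array([.5711+.0007,-.0097-.001,0])
ax=np.array([.4525,.006]); hd=np.array([.5371,-.0065])
def down(phi): return (R.from_euler('z',phi)*R.from_euler('x',np.pi)).as_quat()
hinge=np.append(O[:2]+R.from_euler('z',YAW).apply([.102,0,0])[:2],.108)
yax=R.from_euler('z',YAW).apply([0,1,0])
def lidpose(p0,q0,th):
    r=R.from_rotvec(yax*th); return hinge+r.apply(np.array(p0)-hinge),(r*R.from_quat(q0)).as_quat()
E
python3 - <<'E'
from h import *
from bench import manip
W0=0.022-np.pi/2
for p,phi in [((*ax,.2),W0),((*ax,.127),W0),((*ax,.127),W0+1.33),((*ax,.127),W0-1.6),((*hd,.129),YAW),((*hd,.129),YAW+np.pi),((*hd,.129),YAW-np.pi)]:
    q=manip.solve_ik(p,down(phi)); print(p,round(phi,2),None if q is None else np.round(q,3))
p,q=lidpose((*hd,.129),down(YAW),.1); print(p,np.round(manip.solve_ik(p,q),3), hinge)
E
```

```text
(np.float64(0.4525), np.float64(0.006), 0.2) -1.55 [ 0.819  0.279 -1.012  2.04   0.287  0.97  -1.889]
(np.float64(0.4525), np.float64(0.006), 0.127) -1.55 [ 0.676  0.387 -0.874  2.107  0.406  0.821 -1.994]
(np.float64(0.4525), np.float64(0.006), 0.127) -0.22 [ 0.782  0.444 -1.015  2.105  0.504  0.857 -0.752]
(np.float64(0.4525), np.float64(0.006), 0.127) -3.15 [-1.101  0.693  1.362  2.157 -0.833  1.006 -2.415]
(np.float64(0.5371), np.float64(-0.0065), 0.129) -0.13 [ 0.66   0.554 -0.895  1.909  0.535  0.937 -0.621]
(np.float64(0.5371), np.float64(-0.0065), 0.129) 3.01 [-0.957  0.878  1.355  1.959 -0.957  1.165 -2.476]
(np.float64(0.5371), np.float64(-0.0065), 0.129) -3.27 [-0.957  0.878  1.355  1.959 -0.957  1.165 -2.476]
[ 0.53985794 -0.00685496  0.1425675 ] [ 0.661  0.619 -0.927  1.805  0.512  1.097 -0.593] [ 0.67296556 -0.02372038  0.108     ]
```

```bash
python3 - <<'E'
from h import *
from bench import manip,effector,viewer
W0=0.022-np.pi/2
manip.move_pose([*ax,.2],down(W0)); print(manip.current_clock(),manip.current_q().round(3) if hasattr(manip.current_q(),'round') else manip.current_q())
cv2.imwrite('pics/w1.png',viewer.get_image('wrist')[:,:,::-1])
c=viewer.get_calibration('wrist'); print(proj(c,[*ax,.1495]))
E
```

```text
2.3917 [ 0.82   0.28  -1.011  2.04   0.288  0.97  -1.889]
[273.40958466 229.9428026 ]
```

View pics/w1.png

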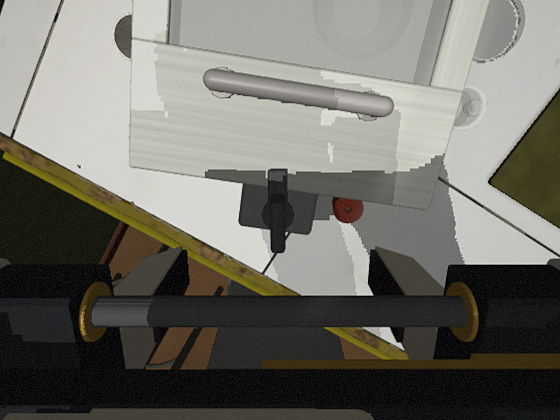

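The wing top sits at about (278,226), some 5 px to the right of the prediction at (273,230). I'll measure that and the bar ends in this view.

```bash
python3 - <<'E'
from h import *
from bench import viewer
c=viewer.get_calibration('wrist'); ct=viewer.get_calibration('top'); cs=viewer.get_calibration('scene')
A=onz(c,204,77,.148);B=onz(c,394,105,.148);print('bar',A,B,(A+B)/2,np.linalg.norm(A-B),np.arctan2(*(A-B)[1::-1])-np.pi/2)
print('wing',onz(c,278,226,.1495),'top view',onz(ct,242.1,304.5,.1495))
print('lid corners',[onz(c,*p,.114) for p in [(130,167),(433,208)]])
im=cv2.imread('pics/w1.png');cv2.imwrite('pics/w1z.png',cv2.resize(im[150:270,220:340],None,fx=5,fy=5,interpolation=cv2.INTER_CUBIC))
E
```

```text
bar [0.5448623  0.04747428 0.148     ] [ 0.53179886 -0.06356238  0.148     ] [ 0.53833058 -0.00804405  0.148     ] 0.11180246956619075 -0.1171114513101732
wing [0.45528755 0.00307244 0.1495    ] top view [0.45337068 0.00605908 0.1495    ]
lid corners [array([0.48521346, 0.11014534, 0.114     ]), array([ 0.45899113, -0.11258512,  0.114     ])]
```

View pics/w1z.png

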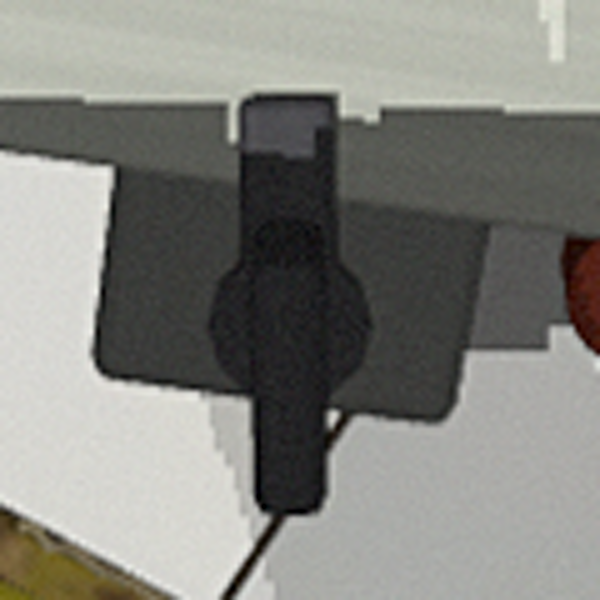

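Averaging the two views gives the wing at (0.4543, 0.0042) and the bar at (0.538, -0.0075). Now I'll grip the wing.

```bash
sed -i 's/^ax=.*/ax=np.array([.4543,.0042]); hd=np.array([.538,-.0075])/; s/^YAW=.*/YAW=-0.126; O=np.array([.5727,-.0119,0])/' h.py
python3 - <<'E'
from h import *
from bench import manip,effector,viewer
W0=0.022-np.pi/2
p=lambda s:print(s,round(manip.current_clock(),2),np.round(manip.current_tool_pos(),4),'F',np.round(manip.current_force(),1),'T',np.round(manip.current_wrist_torque(),2),'gap',round(manip.current_finger_gap(),4))
manip.servo_line([*ax,.127],down(W0),vel=.08); p('down')
effector.close(f_grip=15); p('closed')
E
```

```text
down 3.51 [0.4547 0.0044 0.1274] F [-0.1 -0.1  0.6] T [-0.01 -0.01  0.03] gap 0.0916
closed 4.74 [0.4543 0.0057 0.127 ] F [-0.1  4.9 -1.3] T [ 1.22 -0.02 -0.01] gap 0.0095
```

```bash
python3 - <<'E'
from h import *
from bench import manip,effector,viewer
W0=0.022-np.pi/2
p=lambda s:print(s,round(manip.current_clock(),2),np.round(manip.current_tool_pos(),4),'F',np.round(manip.current_force(),1),'T',np.round(manip.current_wrist_torque(),2),'gap',round(manip.current_finger_gap(),4))
for d in [.35,.7,1.05,1.35]:
    t=[.4543,.0062,.127]
    try: manip.servo_line(t,down(W0+d),vel=.08)
    except manip.PlanningError as e: print(e); break
    p(d)
    if np.linalg.norm(manip.current_force())>15: break
cv2.imwrite('pics/t2.png',cv2.resize(viewer.get_image('top')[140:330,150:360,::-1],None,fx=3.1,fy=3.1))
E
```

```text
0.35 5.24 [0.4543 0.006  0.127 ] F [-0.6  1.   1.9] T [0.17 0.11 0.07] gap 0.01
0.7 5.74 [0.4542 0.0061 0.127 ] F [-1.2 -0.1  2.3] T [0.18 0.22 0.07] gap 0.0101
1.05 6.24 [0.4541 0.0062 0.127 ] F [-2.4  1.3  3.3] T [0.17 0.41 0.09] gap 0.0098
1.35 6.69 [0.454  0.0063 0.127 ] F [-2.9  1.2  3.6] T [0.21 0.57 0.12] gap 0.01
```

View pics/t2.png

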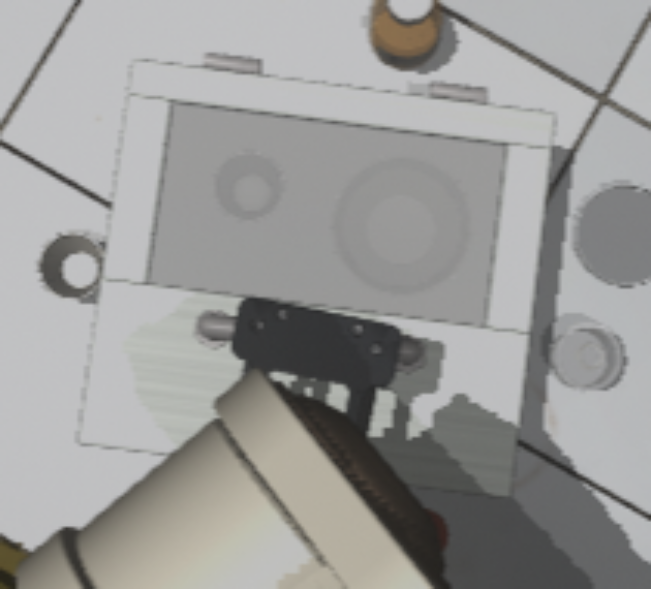

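The arm covers the button in this view, but the forces stay small. I'll release, go up and check the nose from above the handle.

```bash
sed -i 's/^YAW=.*/YAW=-0.126; O=np.array([.573,-.0100,0])/;s/hd=.*/hd=np.array([.5383,-.0055])/' h.py
python3 - <<'E'
from h import *
from bench import manip,effector,viewer
effector.open_jaws()
p=manip.current_tool_pos(); manip.servo_line([p[0],p[1],.2],vel=.15)
manip.servo_line([*hd,.2],down(YAW),vel=.15)
print(manip.current_clock(),manip.current_force())
c=viewer.get_calibration('wrist')
cv2.imwrite('pics/w3.png',viewer.get_image('wrist')[:,:,::-1])
cv2.imwrite('pics/s3.png',viewer.get_image('scene')[:,:,::-1])
print(proj(c,[*hd,.148]))
E
```

```text
9.4333 [ 0.0722056  -0.54070684  0.78279662]
[280.82822559 227.55142977]
```

View pics/w3.png

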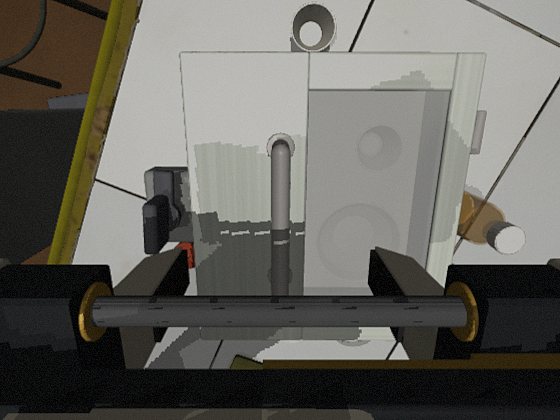

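View pics/s3.png

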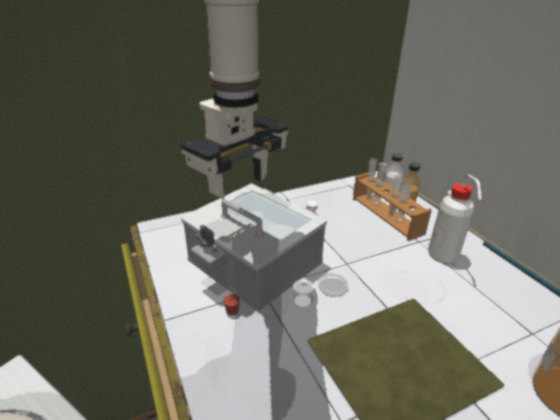

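```bash
python3 - <<'E'
import cv2
im=cv2.imread('pics/w3.png');cv2.imwrite('pics/w3z.png',cv2.resize(im[140:270,120:250],None,fx=4.5,fy=4.5,interpolation=cv2.INTER_CUBIC))
E
```

```text
(no output)
```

View pics/w3z.png

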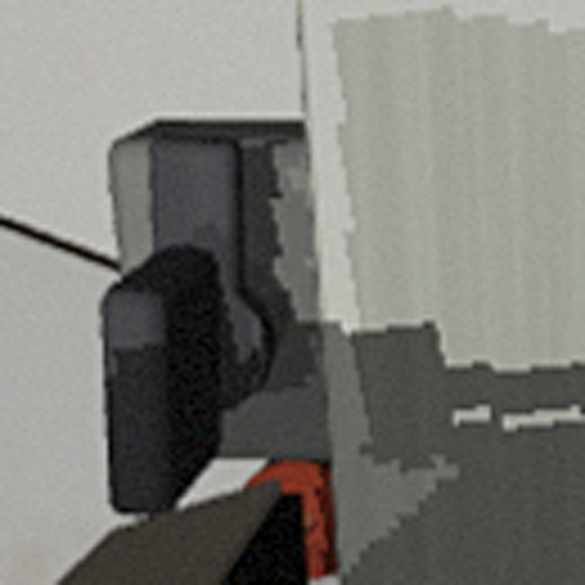

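The nose lies parallel to the lid's front edge and is fully clear of it. The bar is at column 281, against 280.8 predicted. Next I'll descend and grip the bar.

```bash
python3 - <<'E'
from h import *
from bench import manip,effector,viewer
p=lambda s:print(s,round(manip.current_clock(),2),np.round(manip.current_tool_pos(),4),'F',np.round(manip.current_force(),1),'T',np.round(manip.current_wrist_torque(),2),'gap',round(manip.current_finger_gap(),4))
manip.servo_line([*hd,.129],down(YAW),vel=.08); p('down')
effector.close(f_grip=50); p('closed')
E
```

```text
down 10.57 [ 0.5387 -0.0053  0.1294] F [-0.6 -0.4  0.6] T [ 0.03 -0.03  0.04] gap 0.0914
closed 11.81 [ 0.5381 -0.0055  0.129 ] F [-0.9 -0.1  0.8] T [ 0.    0.09 -0.08] gap 0.0104
```

```bash
cat > lift.py <<'E'
from h import *
from bench import manip,effector,viewer
import sys
p0=np.array([*hd,.129]); q0=down(YAW)
r0=np.linalg.norm((p0-hinge)[:2])
def theta():
    # grasp point height change -> lid angle
    t=np.array(manip.current_tool_pos()); return (t[2]-.129)/r0
def go(ths,vel=.008,fmax=45):
    for th in ths:
        p,q=lidpose(p0,q0,th); manip.servo_line(p,q,vel=vel)
        F=np.array(manip.current_force())
        print(round(th,4),'t',round(manip.current_clock(),2),'act',round(theta(),4),'F',F.round(1),'T',np.round(manip.current_wrist_torque(),2),'gap',round(manip.current_finger_gap(),4))
        if np.linalg.norm(F)>fmax: print('STOP'); break
E
python3 - <<'E'
from lift import *
go(np.arange(1,6)*.005)
E
```

```text
0.005 t 12.06 act 0.0027 F [ 0.2  0.6 -2.8] T [ 0.11 -0.02 -0.07] gap 0.0106
0.01 t 12.31 act 0.0076 F [-0.6  0.8 -5.7] T [ 0.16 -0.1  -0.05] gap 0.0107
0.015 t 12.56 act 0.0119 F [ 0.6  1.4 -8.4] T [ 0.27 -0.17 -0.01] gap 0.0105
0.02 t 12.81 act 0.0156 F [  1.1   1.6 -13.4] T [ 0.41 -0.54 -0.07] gap 0.0106
0.025 t 13.06 act 0.0207 F [  2.4   2.3 -19.4] T [ 0.46 -0.72 -0.01] gap 0.0104
```

```bash
python3 - <<'E'
from lift import *
go(.025+np.arange(1,9)*.003,vel=.005)
E
```

```text
0.028 t 13.31 act 0.0335 F [-1.3  1.2 -7. ] T [ 0.25  0.17 -0.06] gap 0.0108
0.031 t 13.56 act 0.0376 F [-2.4  0.3 -0.4] T [ 0.07  0.58 -0.05] gap 0.0105
0.034 t 13.81 act 0.0375 F [-3.7  0.1 -0. ] T [ 0.02  0.76 -0.01] gap 0.0103
0.037 t 14.06 act 0.0376 F [-3.8  0.2  0.2] T [ 0.04  0.69 -0.01] gap 0.0108
0.04 t 14.31 act 0.0383 F [-3.9  1.3 -3.2] T [ 0.11  0.61 -0.08] gap 0.0103
0.043 t 14.56 act 0.0409 F [-3.3  0.6 -6.2] T [0.23 0.53 0.01] gap 0.0104
0.046 t 14.81 act 0.0456 F [-3.8  0.9 -4.2] T [ 0.11  0.68 -0.07] gap 0.0106
0.049 t 15.06 act 0.0491 F [-3.8  1.4 -4.9] T [ 0.27  0.76 -0.06] gap 0.0108
```

The seal gave way at about 0.03 rad with almost no jump, and 4–6 N is left at the handle. I'll continue and then check the lid angle in a picture.

```bash
python3 - <<'E'
from lift import *
go(np.arange(.056,.1005,.0073),vel=.008)
manip.sleep(.3)
print(theta(),manip.current_force())
t=viewer.get_image('top')[:,:,::-1];s=viewer.get_image('scene')[:,:,::-1]
cv2.imwrite('pics/s4.png',s);cv2.imwrite('pics/t4.png',t)
cv2.imwrite('pics/s4z.png',cv2.resize(s[180:320,170:360],None,fx=4,fy=4,interpolation=cv2.INTER_CUBIC))
cs=viewer.get_calibration('scene')
for th in (0,.08,.09,.1,.11):
  r=R.from_rotvec(yax*th)
  for l in [(-.1,-.11,.114),(-.1,.11,.114)]:
    w=O+R.from_euler('z',YAW).apply(l); w=hinge+r.apply(w-hinge); print(th,l,((proj(cs,w)-[170,180])*4+1.5).round(1))
E
```

```text
0.056 t 15.33 act 0.0572 F [-4.   1.  -2.4] T [ 0.06  0.85 -0.04] gap 0.0109
0.0633 t 15.61 act 0.0655 F [-5.6  0.5 -1.9] T [0.07 1.   0.01] gap 0.0106
0.0706 t 15.88 act 0.0722 F [-5.7  0.9 -2. ] T [0.1  1.02 0.  ] gap 0.0108
0.0779 t 16.16 act 0.0789 F [-5.  -0.2 -1.3] T [0.18 1.   0.01] gap 0.0105
0.0852 t 16.43 act 0.087 F [-5.3  1.  -2.1] T [0.13 1.03 0.01] gap 0.0108
0.0925 t 16.71 act 0.0937 F [-5.3  0.3 -2.2] T [ 0.13  1.01 -0.02] gap 0.0107
0.0998 t 16.98 act 0.1004 F [-6.3  1.6 -1.4] T [0.06 1.   0.03] gap 0.0105
0.10055343089672261 [-5.92437386  1.41602525 -3.14742969]
0 (-0.1, -0.11, 0.114) [353.5 344.5]
0 (-0.1, 0.11, 0.114) [ 50.5 151.9]
0.08 (-0.1, -0.11, 0.114) [354.8 314.4]
0.08 (-0.1, 0.11, 0.114) [ 48.7 124.5]
0.09 (-0.1, -0.11, 0.114) [355.1 310.6]
0.09 (-0.1, 0.11, 0.114) [ 48.6 121. ]
0.1 (-0.1, -0.11, 0.114) [355.5 306.6]
0.1 (-0.1, 0.11, 0.114) [ 48.6 117.5]
0.11 (-0.1, -0.11, 0.114) [355.9 302.7]
0.11 (-0.1, 0.11, 0.114) [ 48.6 114. ]
```

View pics/s4z.png

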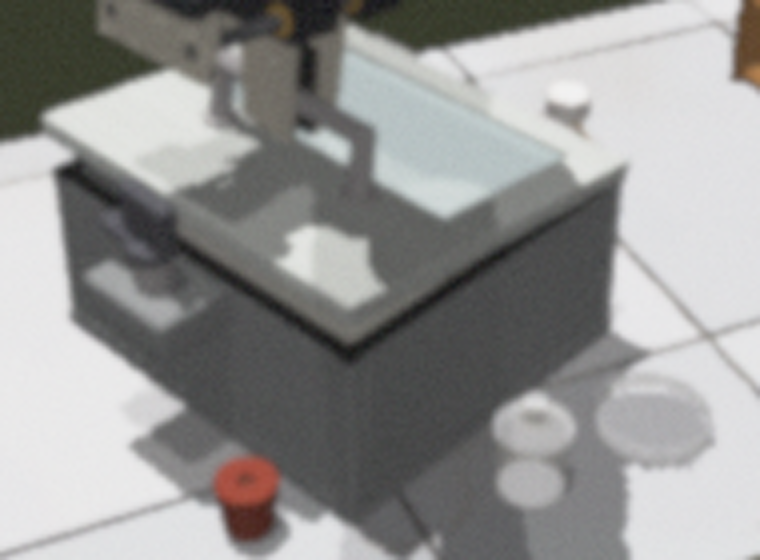

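View pics/t4.png

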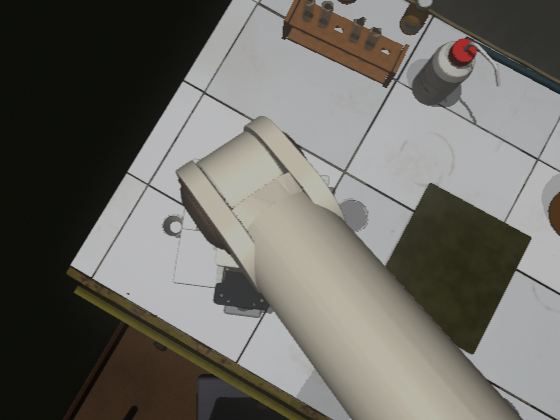

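```bash
python3 - <<'E'
from lift import *
for _ in range(3):
    manip.sleep(.4); print(manip.current_clock(),round(theta(),4),np.abs(manip.current_joint_velocities()).max().round(4),np.round(manip.current_force(),1),manip.current_finger_gap())
a=cv2.imread('pics/s4.png'); b=viewer.get_image('scene')[:,:,::-1]; print('scene diff',np.abs(a.astype(int)-b)[180:320,170:360].mean())
manip.hand_in()
E
```

```text
17.7833 0.1005 0.0005 [-5.4  0.7 -3.8] 0.0104098683337203
18.1833 0.1006 0.0022 [-5.3  1.6 -1.9] 0.010712668796562746
18.5833 0.1004 0.0027 [-5.9  0.9 -2.7] 0.010286546685166114
scene diff 1.5272055137844611
the job is handed in; nothing more can be done
```

The lid is ajar by about 0.10 rad, its front edge about 2 cm above the rim, and the arm is still holding it by the bar handle. I handed the job in at about 18.6 s, under the 38 s limit.

**What I did**
- **Turnbutton:** I gripped the wing and turned it 1.35 rad counter-clockwise, to about 1.5 rad. The wrist camera showed the nose parallel to the lid's front edge and clear of it.
- **Lid:** I gripped the bar with 50 N and pulled slowly along the hinge arc. The seal's resistance reached about 19 N and let go near 0.03 rad, with a jump of about 0.01 rad.

**Last checks**
- **Stillness:** the angle worked out from the tool height stayed at 0.1004–0.1006 rad for the last second. The joints were practically still and the finger gap was steady.
- **Lid angle:** the scene picture, read by eye, suggests a slightly larger opening of about 0.105–0.11 rad.
- **Other things on the bench:** the ones visible in the last scene and top pictures look unmoved, judged by eye only. The arm hid part of the top view.

**Disagreements**
- **Wing position:** the top and wrist cameras disagreed by about 3 mm sideways. My averaged grasp pressed on the wing with about 5 N until I corrected the axis position.
- **Bar grip:** the finger gap read 10.4 mm on the 12 mm bar. I put that down to soft pads, and the hold did not slip.
- **Sideways pull:** about 6 N remains at the handle, probably because my hinge estimate is off by a couple of millimetres.

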